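# Load a sample tin through an indexing turntable

## Robot

A 7-joint arm with a two-finger parallel gripper is mounted at the origin on the work surface. World frame = base frame: x ahead of the robot, y to its left, z up, the work surface at z = 0. Lengths are in m, angles in rad, forces in N, time in s.
With the tool pointing down it reaches from about 0.375 to 0.925 m from the base axis. Payload 3.1 kg.
Tool frame: the origin (TCP) lies on the mounting face of the last link; the fingertips stand 173 mm ahead of it and the grasp point (between the pads) lies 155 mm ahead of it (robot.tip_extent is the distance from the TCP to the fingertips, in m); z points along the fingers, y is the direction in which the jaws open and shut (so a half turn about z gives the same grasp; the last joint's range is limited). The gripper opens to 85 mm and grips with 20 to 120 N. Pads are 22 mm wide; open, the fingers measure 114 mm over their backs; the gripper's body (76 mm by 85 mm) begins 54 mm behind the grasp point. The pads swing forward as they close: fully open they stand 13 mm farther back than shut.
Start: joints at [1.023, 0.383, 0.044, 1.598, -0.018, 1.161, -0.05], TCP at [0.283, -0.585, 0.405] pointing down, gripper open.
Joint ranges: [-2.61, 2.61], [-0.41, 2.15], [-1.48, 1.57], [0, 2.5], [-1.57, 4.71], [0.05, 1.97], [-2.85, 2.85]. Speed limits (rad/s): [2.79, 2.79, 3.14, 3.14, 3.14, 3.14, 3.14].

## Interface

Orientations are given as a unit quaternion [x, y, z, w].
In Python, from station import monitor, grab_frame, camera_params, sign_off, robot gives the robot as it stands.
- The arm moves only by the tool servo_tool, never from a script. Its arguments are lists of equal length, an entry for each row: "angular": the turn, a rotation vector about the tool's x, y, z in rad, a list of three; "offset": the shift along the tool's x, y, z in mm, a list of three; "grip": the finger opening in mm, from 0 to 85.4. A call has 1 to 12 rows; each row is the pose to reach, as a shift and turn from the pose measured when the call began, along the tool's axes at that moment; what a row does not reach only later rows make up. A row lasts 1/10 s, in which the tool goes at most 50 mm and 8.59 degrees, less where a joint would pass 70% of its speed; a pose out of reach is approached as far as the arm can. A call with a gripper value outside its range is refused whole. The fingers move at their own pace and stop on an object; the grip force is fixed at half the most. Time passes only in rows, so rows that repeat a pose let the fingers close. It gives the time, the measured TCP pose, the force and the opening at its end, in the units of the state.
- monitor.get_obs(): the state, without advancing time (a new reading comes with each control period).
- grab_frame(name): name is "side" or "top"; returns (picture, depth): 400x640x3 uint8, red, green, blue; 400x640 float32, m along the optical axis (not along the pixel's ray), 0 where there is no reading.
- camera_params(name): a dict with "vertical_fov" (degrees; the focal length in pixels is half the picture's height over the tangent of half this angle, whatever the lens; pixels are square), "cx", "cy" (the principal point, pixels), "rvec" (rotation vector, rad) and "tvec" (3), from world to camera coordinates, as OpenCV has them. Camera axes: x right, y down, z forward; pixel columns grow to the right and rows downward; lengths in m; the calibration is good to about 2 mm. A picture is of the moment at which its call begins. camera_params takes no time and is no camera call.
- sign_off(): hands the job in, once; it reports no verdict.
The state is a dict: "time_s": time; "joint_positions": joint angles; "qvel": joint speeds; "tau": joint torques, N m; "tool_pos": TCP position; "ee_rot": TCP orientation; "contact_force": force on the tool from outside, world axes, zero at the start; "ft_torque": the same for the moment, N m; "grip_width": finger opening in m.
Only numpy, scipy, OpenCV 4.12 (cv2) and the standard library are available. Lean on these libraries where they do the work, as an engineer would, in place of code of your own. Each camera call takes 0.05 s, during which the arm holds its last target.

## Task

Pull up the turntable's spring plunger by its T handle, turn the table one hole clockwise so that the empty bay faces the wide infeed apron, and let the pin snap fully in. Slide the low sample tin along the apron (without lifting it) until it stands upright in the bay, tip the drop bar over so that it lies down across the bay's mouth, then pull the plunger again and turn the table one more hole clockwise, pin fully snapped in, so that the barred bay with the tin faces the outfeed slide. Leave all other things on the bench where they are and let go of everything.

Things in the scene. Friction and masses are not known exactly. Their poses are not given: they have to be found in the camera images.
- stand: Fixed stand of the indexing turntable, bolted to the bench; its place and yaw vary. Origin on the bench on the turntable's vertical axis, z up. Its y axis runs along the middle of the infeed apron; the index ring lies on its -y side.
- infeed (a point): Inner end of the infeed apron, mid-width on its top (31 mm above the bench), 117 mm from the table's axis; y points outwards along it. Fences 25 mm high: inner faces 43 mm each side for the first 38 mm, flaring to 83 mm each side at 148 mm out, straight to 192 mm; outer end open, slab ends at 194 mm and is 182 mm wide there.
- outfeed (a point): Inner end of the outfeed slide, mid-width on its top (29 mm above the bench), 115 mm from the table's axis. The slide leads outwards for 105 mm, 30 deg counter-clockwise from the stand's x axis, between two fences 25 mm high.
- ring (a point): The second of the three pin holes (radial slots 15 mm wide), on the dark index ring's top, 20 mm above the bench, 120 mm from the axis. Seen from the axis the holes lie at -30 (start), -90 (this one) and -150 deg (third) from the stand's x axis. The ring reaches from radius 98 to 142 mm.
- turntable (a joint): Angle of the turntable in rad, growing clockwise seen from above: 0 in the start hole, 1.047 in the second (bay faces the infeed apron), 2.094 in the third (bay faces the outfeed slide). Aluminium disc, 220 mm diameter, top 30 mm above the bench, light friction; stops at -0.15 and 2.3. About 0.015 rad of play in a hole.
- axis (a point): Point on the turntable's axis at the disc's top (30 mm above the bench). Axes turn with the disc: x points from the axis out through the middle of the bay's mouth, y to the left of that, z up.
- bay (a point): Middle of the tin's place in the bay, on the disc's top, 43 mm from the axis; axes as axis. The bay is a U of steel walls 30 mm (back 40) high, 5 mm thick, inner width 94 mm; back wall's inner face on the axis, side walls 86 mm long, open outwards. Fully home the tin's middle is 40 mm from the axis; the bar clears it on its way down if that is less than 51 mm.
- plunger (a joint): Lift of the spring plunger in m: 0 fully down in a hole, 0.024 at its upper stop. The pin (12 mm, round tip) clears the ring at 0.014; the spring pushes down with about 4.5 N when down, 9 N at the upper stop. Let go between holes, the pin rides on the ring and snaps into the next hole.
- handle (a point): Centre of the plunger's black T handle, carried by the turntable opposite the bay, 120 mm from the axis: a level bar 64 mm long along the table's radius (its x axis), 16 mm wide (its y axis), 20 mm high, centre 86 mm above the bench when the pin is down, on a 14 mm stem. The boss below tops out at 57 mm. It turns with the table only.
- bar (a joint): Angle of the drop bar in rad: 0 lying level across the bay's mouth, 1.571 upright, 2.1 leaning outwards at its stop. Starts open, leaning outwards; pushed past upright towards the bay it falls shut by its own weight.
- bar_tip (a point): Centre of the black ball (18 mm) at the free end of the drop bar, a steel rod 10 mm thick, 104 mm from hinge to ball, standing at one side of the bay's mouth. Hinge at x = 97, y = -51 mm in the axes of axis, 62 mm above the bench, turning about x: the bar swings in the plane x = 97 mm and lies along +y when down.
- tin: The low round lidded sample tin of plain metal, 81 mm diameter, 50 mm high, 0.2 to 0.35 kg, standing on the infeed apron. Origin at the centre of its underside.
- jar: Bystander: glass jar with metal lid, 60 mm diameter, 85 mm high, beside the infeed apron. Origin under its centre.
- tall_tin: Bystander: tall lidded tin, 81 mm diameter, 95 mm high, on the bench (not the one to load). Origin under its centre.
- spatula: Bystander: spatula 200 mm long lying on the bench.
- brush: Bystander: brush 180 mm long lying on the bench.
- beaker: Bystander: open steel beaker, 80 mm across, 90 mm high. Origin under its centre.
- tub: Bystander: white closed tub 110 x 80 x 55 mm. Origin under its centre.
- scoop: Bystander: spoon-shaped scoop 190 mm long lying on the bench.
Mind the look-alikes: they are no part of the job. Leave any black or orange look-alike of the tin alone.

How it is judged:
By the outcome, as a careful person would: the job done as asked, in the order asked, and still so for the second after the job is handed in, with the robot touching nothing.
It also fails if it takes over 72 s, if anything falls off the work surface, if the arm or the gripper's body presses on something with over 40 N, if the wrist force passes 120 N, or if a joint passes its speed limit or range.

## Working session

There is one attempt and no reset: what is moved stays moved. The work goes in short steps, Python scripts to look and compute and a tool call to move; the robot and the scene stay as the last step left them, time stands still between calls to the robot, and variables do not carry over. Pictures are saved under pics/ and viewed, and the job is handed in when it is done.

Besides the shell and the picture viewer there is one more tool, called after "Request:" as name(argument=value, ...), one argument or row to a line, values as JSON. servo_tool: Moves the arm, as the interface text tells. Its arguments: {"type":"object","properties":{"angular":{"type":"array","items":{"type":"array","items":{"type":"number"}}},"offset":{"type":"array","items":{"type":"array","items":{"type":"number"}}},"grip":{"type":"array","items":{"type":"number"}}},"required":["angular","offset","grip"]}

```bash
ls; mkdir -p pics; cat > h.py <<'E'
import numpy as np, cv2
from station import monitor, grab_frame, camera_params, robot
from scipy.spatial.transform import Rotation as R
def cam(n):
    p=camera_params(n); f=200/np.tan(np.radians(p['vertical_fov'])/2)
    K=np.array([[f,0,p['cx']],[0,f,p['cy']],[0,0,1]]); Rm=cv2.Rodrigues(np.array(p['rvec'],float))[0]
    return K,Rm,np.array(p['tvec'],float).ravel(),p
def grab(n,name):
    im,d=grab_frame(n); cv2.imwrite(f'pics/{name}.png',im[:,:,::-1]); np.savez(f'pics/{name}.npz',im=im,d=d); return im,d
def cloud(n,d):
    K,Rm,t,_=cam(n); v,u=np.mgrid[0:400,0:640]
    P=np.stack([(u-K[0,2])/K[0,0]*d,(v-K[1,2])/K[1,1]*d,d],-1)
    W=(P-t)@Rm; W[d==0]=np.nan; return W
def proj(n,X):
    K,Rm,t,_=cam(n); c=Rm@np.asarray(X,float)+t; return (K@(c/c[2]))[:2]
E
python3 - <<'E'
from h import *
for n in ['side','top']:
    print(camera_params(n)); im,d=grab(n,n+'0'); print((d>0).mean())
print(monitor.get_obs())
E
```

```text
pics
{'vertical_fov': 51.603185221888374, 'cx': 317.7274007905667, 'cy': 201.57939288707126, 'rvec': array([ 0.45544316, -2.81868511,  1.07234304]), 'tvec': array([0.48867491, 0.22021708, 1.35141209])}
0.99608984375
{'vertical_fov': 43.76408101889875, 'cx': 318.3235759677959, 'cy': 210.92280858607413, 'rvec': array([ 2.1464584 , -2.08094166,  0.2153434 ]), 'tvec': array([-0.04720511,  0.54810154,  1.71829734])}
0.99596484375
{'time_s': 0.1, 'joint_positions': array([ 1.02321133,  0.38375784,  0.04384002,  1.59942186, -0.01789416,
        1.16121047, -0.0499145 ]), 'qvel': array([ 0.00063411, -0.00309131, -0.00070978, -0.00533401, -0.0002873 ,
       -0.00047652,  0.00058434]), 'tau': array([ 2.89402888e-03, -4.34726822e+01,  1.02954514e+00, -2.50454003e+01,
        1.08720828e-02,  5.47915668e-03,  3.02739252e-06]), 'tool_pos': array([ 0.28242497, -0.5849443 ,  0.40340709]), 'ee_rot': array([ 9.74810192e-01,  2.23032831e-01, -3.32510604e-04, -1.15566129e-03]), 'contact_force': array([0.55467998, 0.2412286 , 0.50830493]), 'ft_torque': array([ 0.05133631,  0.01358337, -0.04295735]), 'grip_width': 0.08530024073861049}
```

View pics/top0.png

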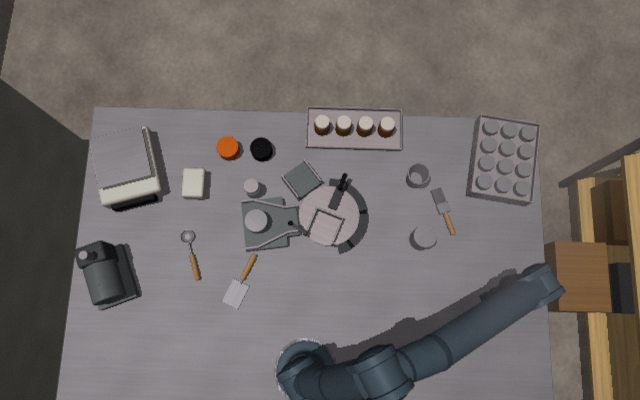

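View pics/side0.png

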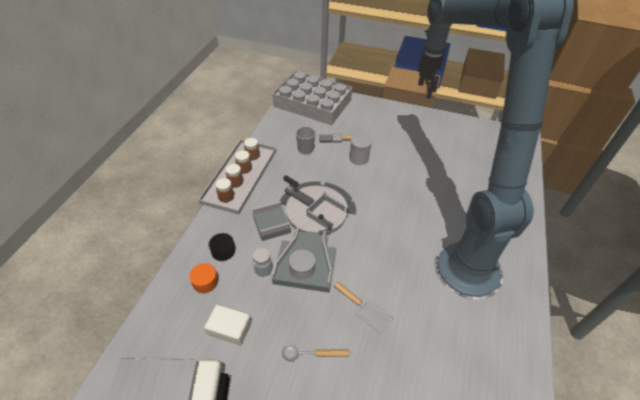

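```bash
python3 - <<'E'
from h import *
a=np.load('pics/top0.npz');b=np.load('pics/side0.npz')
c=a['im'][140:270,210:400];cv2.imwrite('pics/c1.png',cv2.resize(c,(760,520),interpolation=cv2.INTER_CUBIC)[:,:,::-1])
c=b['im'][160:300,220:400];cv2.imwrite('pics/c2.png',cv2.resize(c,(720,560),interpolation=cv2.INTER_CUBIC)[:,:,::-1])
W=cloud('top',a['d'])
for u,v in [(257,221),(252,187),(329,216),(343,182),(424,238),(280,205)]: print(u,v,W[v,u])
print(cv2.Rodrigues(camera_params('top')['rvec'])[0])
E
```

```text
257 221 [0.50155746 0.18295136 0.08063032]
252 187 [0.6215086  0.20638207 0.08839623]
329 216 [ 0.53604259 -0.06908195  0.03579374]
343 182 [ 0.6465251  -0.11385325  0.10071855]
424 238 [ 0.45778829 -0.39784096  0.09251767]
280 205 [0.56572534 0.10692319 0.06014405]
[[ 0.03072786 -0.99952452  0.00255458]
 [-0.97886692 -0.03060956 -0.2021945 ]
 [ 0.20217655  0.00371241 -0.97934205]]
```

View pics/c1.png

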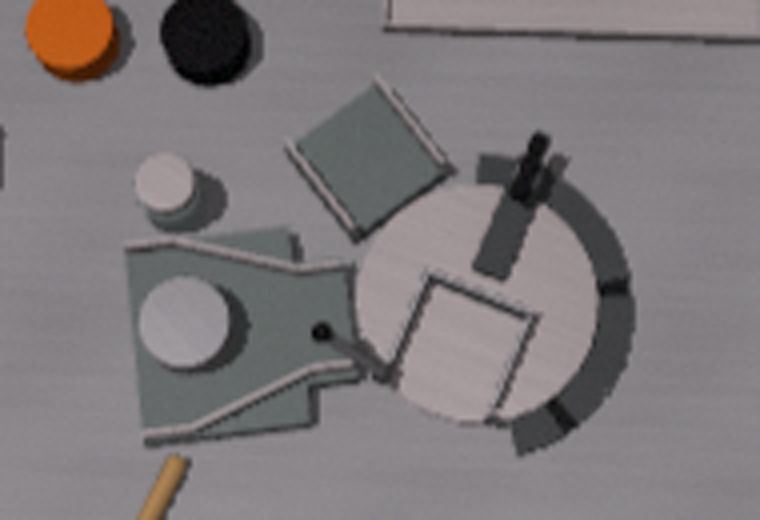

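View pics/c2.png

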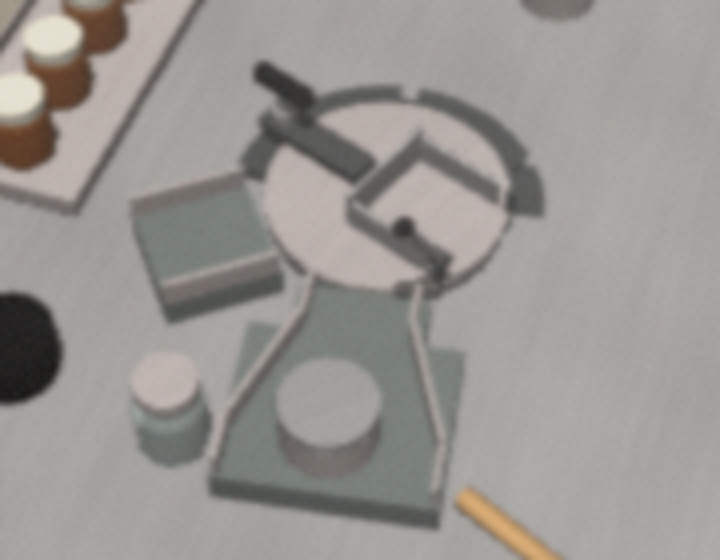

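```bash
cat > fit.py <<'E'
from h import *
from scipy.optimize import minimize
def circ(r,z,a0=0,a1=360,c=(0,0)):
    a=np.radians(np.linspace(a0,a1,200)); return np.c_[c[0]+r*np.cos(a),c[1]+r*np.sin(a),np.full(200,z)]
def line(p,q,n=60): 
    s=np.linspace(0,1,n)[:,None]; return (1-s)*np.array(p)+s*np.array(q)
def model():
    L=[circ(.11,.03,-190,10),circ(.142,.02,-160,-20)]
    for s in (1,-1):
        L+=[line([s*.043,.117,.056],[s*.043,.155,.056]),line([s*.043,.155,.056],[s*.083,.265,.056]),line([s*.083,.265,.056],[s*.083,.309,.056])]
    L+=[line([-.091,.311,.031],[.091,.311,.031])]
    return np.vstack(L)
def P(n,X):
    K,Rm,t,_=cam(n); c=X@Rm.T+t; return c[:,:2]/c[:,2:]*[K[0,0],K[1,1]]+[K[0,2],K[1,2]]
def T(p,M):
    c,s=np.cos(p[2]),np.sin(p[2]); return np.c_[p[0]+c*M[:,0]-s*M[:,1],p[1]+s*M[:,0]+c*M[:,1],M[:,2]]
if __name__=='__main__':
    M=model(); ims={'top':np.load('pics/top0.npz')['im'],'side':np.load('pics/side0.npz')['im']}
    DT={}
    for n,im in ims.items():
        e=cv2.Canny(cv2.resize(im,None,fx=2,fy=2,interpolation=cv2.INTER_CUBIC),40,100)
        DT[n]=cv2.distanceTransform(255-e,cv2.DIST_L2,5)/2
    def cost(p,cams):
        o=0
        for n in cams:
            uv=P(n,T(p,M)).astype(np.float32)*2+.5
            d=cv2.remap(DT[n],uv[:,:1],uv[:,1:],cv2.INTER_LINEAR); o+=np.minimum(d,5).mean()
        return o
    for cams in (['top'],['side'],['top','side']):
        best=None
        for yaw in np.radians(np.arange(-15,16,3)):
            for dx in (-.01,0,.01):
                r=minimize(cost,[.54+dx,-.07,yaw],args=(cams,),method='Nelder-Mead',options=dict(initial_simplex=[[.54+dx,-.07,yaw],[.555+dx,-.07,yaw],[.54+dx,-.055,yaw],[.54+dx,-.07,yaw+.05]]))
                if best is None or r.fun<best.fun: best=r
        print(cams,best.x,np.degrees(best.x[2]),best.fun)
    np.save('stand.npy',best.x)
    for n,im in ims.items():
        o=cv2.resize(im,None,fx=4,fy=4,interpolation=cv2.INTER_CUBIC)
        for u,v in P(n,T(best.x,M)): cv2.circle(o,(int(u*4+2),int(v*4+2)),1,(255,0,0),-1)
        u,v=proj(n,[best.x[0],best.x[1],.03]); u0=int(u*4-450);v0=int(v*4-250)
        cv2.imwrite(f'pics/fit_{n}.png',o[max(v0,0):v0+560,u0:u0+780][:,:,::-1])
E
python3 fit.py
```

```text
Traceback (most recent call last):
  File "fit.py", line 33, in <module>
    r=minimize(cost,[.54+dx,-.07,yaw],args=(cams,),method='Nelder-Mead',options=dict(initial_simplex=[[.54+dx,-.07,yaw],[.555+dx,-.07,yaw],[.54+dx,-.055,yaw],[.54+dx,-.07,yaw+.05]]))
  File "fit.py", line 26, in cost
    uv=P(n,T(p,M)).astype(np.float32)*2+.5
       ~^^^^^^^^^^
  File "fit.py", line 14, in P
    K,Rm,t,_=cam(n); c=X@Rm.T+t; return c[:,:2]/c[:,2:]*[K[0,0],K[1,1]]+[K[0,2],K[1,2]]
             ~~~^^^
  File "h.py", line 5, in cam
    p=camera_params(n); f=200/np.tan(np.radians(p['vertical_fov'])/2)
ValueError: time passes only in moves, steps and waits
```

```bash
ls pics
```

```text
c1.png
c2.png
side0.npz
side0.png
top0.npz
top0.png
```

```bash
cat > sav.py <<'E'
from station import camera_params
import pickle
pickle.dump({n:camera_params(n) for n in('top','side')},open('cam.pkl','wb'))
E
python3 sav.py; sed -i 's/p=camera_params(n); f/p=CP[n]; f/; s/^def cam/import pickle\nCP=pickle.load(open("cam.pkl","rb"))\ndef cam/' h.py; python3 fit.py
```

```text
['top'] [ 0.54037184 -0.06826251  0.15246725] 8.735729737795216 0.34233328700065613
['side'] [ 0.54169016 -0.06714642  0.15528426] 8.897132952416252 0.32406407594680786
['top', 'side'] [ 0.54118807 -0.06755323  0.1542133 ] 8.835771441785496 0.7054556608200073
```

View pics/fit_top.png

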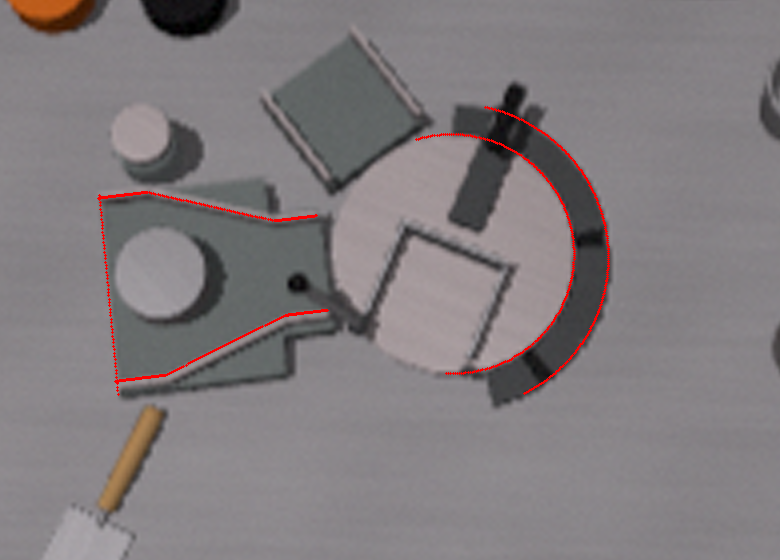

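```bash
cat > tin.py <<'E'
from fit import *
def fittin(ntop,nside,p0,z=.081,r=.0405,axes=False):
    out=[]
    for cams in (['top'],['side'],['top','side']):
        D={}
        for n,f in (('top',ntop),('side',nside)):
            g=cv2.cvtColor(np.load(f'pics/{f}.npz')['im'],cv2.COLOR_RGB2GRAY)
            e=cv2.Canny(cv2.resize(g,None,fx=2,fy=2,interpolation=cv2.INTER_CUBIC),30,70); D[n]=cv2.distanceTransform(255-e,cv2.DIST_L2,5)/2
        M=circ(r,z)
        def cost(p):
            o=0
            for n in cams:
                uv=P(n,T([p[0],p[1],0],M)).astype(np.float32)*2+.5
                o+=np.minimum(cv2.remap(D[n],uv[:,:1],uv[:,1:],cv2.INTER_LINEAR),4).mean()
            return o
        b=min((minimize(cost,[p0[0]+i,p0[1]+j],method='Nelder-Mead') for i in(-.01,-.005,0,.005,.01) for j in(-.01,-.005,0,.005,.01)),key=lambda r:r.fun)
        out.append((cams,b.x,b.fun))
    return out
if __name__=='__main__':
    s=np.load('stand.npy')
    for c,x,f in fittin('top0','side0',[.50,.183]):
        d=x-s[:2]; cc,ss=np.cos(s[2]),np.sin(s[2]); print(c,x,f,'stand frame',cc*d[0]+ss*d[1],-ss*d[0]+cc*d[1])
    def w(x,y): cc,ss=np.cos(s[2]),np.sin(s[2]); return np.array([s[0]+cc*x-ss*y,s[1]+ss*x+cc*y])
    for a in(-30,-90,-150): print('handle',a,w(.12*np.cos(np.radians(a)),.12*np.sin(np.radians(a))))
    for a in (150,90,30):
        r=np.radians(a); ex=np.array([np.cos(r),np.sin(r)]);ey=np.array([-ex[1],ex[0]])
        h=.097*ex-.051*ey; print('hinge',a,w(*h),'bar dir(+y)',ey, 'world ang x', a+np.degrees(s[2]))
        if a==150:
            tip=h+ey*.104*np.cos(2.1); print('tip',w(*tip),.062+.104*np.sin(2.1))
E
python3 tin.py; python3 - <<'E'
from h import *
W=cloud('top',np.load('pics/top0.npz')['d'])
im=np.load('pics/top0.npz')['im']
m=(W[...,2]>.085)&(W[...,2]<.11)&(abs(W[...,0]-.64)<.06)&(abs(W[...,1]+.11)<.06)
p=W[m]; print(p.mean(0),len(p)); print(np.linalg.svd(p[:,:2]-p[:,:2].mean(0))[2][0])
print(R.from_quat(monitor.get_obs()['ee_rot']).as_matrix())
E
```

```text
['top'] [0.50495114 0.18838779] 0.22794531285762787 stand frame 0.0035063654626780044 0.2584697715750979
['side'] [0.50595098 0.19003401] 0.17499317228794098 stand frame 0.004747204493530187 0.2599428762674841
['top', 'side'] [0.50533421 0.1892923 ] 0.49101492762565613 stand frame 0.00402381687091774 0.2593047130418375
handle -30 [ 0.65309399 -0.11087832]
handle -90 [ 0.5596204  -0.18612915]
handle -150 [ 0.44771447 -0.14280406]
hinge 150 [0.46914394 0.01502791] bar dir(+y) [-0.5       -0.8660254] world ang x 158.83577144178548
tip [0.48810011 0.06399048] 0.15177377413148285
hinge 90 [0.57668336 0.03612939] bar dir(+y) [-1.000000e+00  6.123234e-17] world ang x 98.8357714417855
hinge 30 [ 0.64872749 -0.04645175] bar dir(+y) [-0.5        0.8660254] world ang x 38.8357714417855
[ 0.65285576 -0.1110202   0.09505699] 80
[-0.94471102  0.32790408]
[[ 9.00512491e-01  4.34828585e-01 -1.16377027e-03]
 [ 4.34830122e-01 -9.00510041e-01  2.10477924e-03]
 [-1.32768634e-04 -2.40142237e-03 -9.99997108e-01]]
```

```bash
cat > plan.py <<'E'
from h import *
S=np.load('stand.npy')
def Rd(yaw): 
    y=np.radians(yaw); x=np.array([np.cos(y),np.sin(y),0]); z=np.array([0,0,-1.]); return np.c_[x,np.cross(z,x),z]
def rows(wps):
    o=monitor.get_obs(); p0=o['tool_pos'];R0=R.from_quat(o['ee_rot']).as_matrix()
    A=[];O=[]
    for w in wps:
        A.append([round(float(v),3) for v in R.from_matrix(R0.T@Rd(w[3])).as_rotvec()])
        O.append([round(float(v),1) for v in R0.T@(np.array(w[:3])-p0)*1000])
    print('t',o['time_s'],'pos',p0.round(4),'yaw',np.degrees(np.arctan2(R0[1,0],R0[0,0])).round(2),'tilt',R0[:,2].round(3),'F',o['contact_force'].round(1),'w',round(o['grip_width'],4),'q7',o['joint_positions'][6].round(2))
    print('"angular":',A);print('"offset":',O)
def pol(r,deg): # stand-frame polar to world xy
    a=np.radians(deg)+S[2]; return S[0]+r*np.cos(a),S[1]+r*np.sin(a)
YS=np.degrees(S[2])
E
python3 - <<'E'
from plan import *
x,y=pol(.12,-30); rows([(x,y,.40,150+YS),(x,y,.30,150+YS),(x,y,.241,150+YS)])
E
```

```text
t 0.1 pos [ 0.2824 -0.5849  0.4034] yaw 25.77 tilt [-0.001  0.002 -1.   ] F [0.6 0.2 0.5] w 0.0853 q7 -0.05
"angular": [[-0.001, -0.003, -2.322], [-0.001, -0.003, -2.322], [-0.001, -0.003, -2.322]]
"offset": [[539.9, -265.7, 4.0], [539.9, -265.5, 104.0], [540.0, -265.3, 163.0]]
```

Request:
servo_tool(
  angular=[
    [0,-0.003,-2.322],
    [0,-0.003,-2.322],
    [0,-0.003,-2.322],
    [0,-0.003,-2.322],
    [0,-0.003,-2.322],
    [0,-0.003,-2.322],
    [0,-0.003,-2.322],
    [0,-0.003,-2.322],
    [0,-0.003,-2.322],
    [0,-0.003,-2.322],
    [0,-0.003,-2.322],
    [0,-0.003,-2.322],
  ],
  offset=[
    [540,-266,4],
    [540,-266,4],
    [540,-266,4],
    [540,-266,4],
    [540,-266,4],
    [540,-266,4],
    [540,-266,4],
    [540,-266,4],
    [540,-266,4],
    [540,-266,4],
    [540,-266,4],
    [540,-266,4],
  ],
  grip=[60,60,60,60,60,60,60,60,60,60,60,60],
)

```text
time_s: 1.3
tool_pos: [0.6524, -0.1108, 0.3994]
ee_rot: [0.429, 0.903, -0.0, -0.001]
contact_force: [0.3, 0.5, -0.0]
grip_width: 0.0602
```

```bash
cat > pa.py <<'E'
from plan import *
x,y=pol(.12,-30); rows([(x,y,.30,150+YS),(x,y,.241,150+YS)])
E
python3 pa.py
```

```text
t 1.3 pos [ 0.6524 -0.1108  0.3994] yaw 129.23 tilt [-0.002 -0.    -1.   ] F [ 0.3  0.5 -0. ] w 0.0602 q7 0.63
"angular": [[-0.001, -0.001, -0.517], [-0.001, -0.001, -0.517]]
"offset": [[-0.6, 0.7, 99.4], [-0.7, 0.8, 158.4]]
```

Request:
servo_tool(
  angular=[
    [-0.001,-0.001,-0.517],
    [-0.001,-0.001,-0.517],
    [-0.001,-0.001,-0.517],
    [-0.001,-0.001,-0.517],
    [-0.001,-0.001,-0.517],
    [-0.001,-0.001,-0.517],
  ],
  offset=[
    [0,0,50],
    [-0.6,0.7,99],
    [-0.6,0.7,99],
    [-0.6,0.7,99],
    [-0.6,0.7,99],
    [-0.6,0.7,99],
  ],
  grip=[60,60,60,60,60,60],
)

```text
time_s: 1.9
tool_pos: [0.653, -0.111, 0.3002]
ee_rot: [0.184, 0.983, 0.0, -0.0]
contact_force: [0.1, -0.5, -0.0]
grip_width: 0.0599
```

```bash
python3 pa.py; python3 - <<'E'
from h import *
im,d=grab('side','s1'); c=im[120:300,240:420]; cv2.imwrite('pics/c3.png',cv2.resize(c,(720,720)[:1]+(600,),interpolation=cv2.INTER_CUBIC)[:,:,::-1])
E
```

```text
t 1.9 pos [ 0.653  -0.111   0.3002] yaw 158.75 tilt [-0.001  0.    -1.   ] F [ 0.1 -0.5 -0. ] w 0.0599 q7 1.06
"angular": [[-0.0, -0.001, -0.001], [-0.0, -0.001, -0.001]]
"offset": [[-0.0, 0.2, 0.2], [-0.1, 0.2, 59.2]]
```

View pics/c3.png

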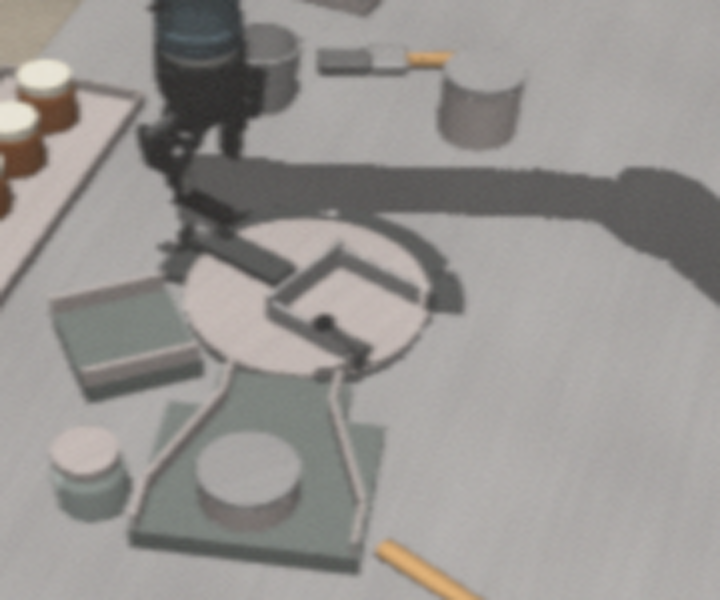

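The gripper straddles the handle at crop (205,205), so I go down and close.

Request:
servo_tool(
  angular=[
    [0,0,0],
    [0,0,0],
    [0,0,0],
    [0,0,0],
    [0,0,0],
    [0,0,0],
    [0,0,0],
    [0,0,0],
    [0,0,0],
    [0,0,0],
    [0,0,0],
  ],
  offset=[
    [0,0,25],
    [0,0,45],
    [0,0,59],
    [0,0,59],
    [0,0,59],
    [0,0,59],
    [0,0,59],
    [0,0,59],
    [0,0,59],
    [0,0,59],
    [0,0,59],
  ],
  grip=[60,60,60,60,5,5,5,5,5,5,5],
)

```text
time_s: 3.05
tool_pos: [0.6542, -0.11, 0.2435]
ee_rot: [0.184, 0.983, 0.001, 0.002]
contact_force: [-0.4, 2.7, 5.7]
grip_width: 0.0149
```

```bash
cat > turn.py <<'E'
from plan import *
import sys
h0,a0=float(sys.argv[1]),float(sys.argv[2]); h1,a1=float(sys.argv[3]),float(sys.argv[4]); n=int(sys.argv[5])
rows([pol(.12,a0+(a1-a0)*i/n)+(h0+(h1-h0)*i/n,a0+(a1-a0)*i/n+180+YS) for i in range(1,n+1)])
E
python3 turn.py .241 -30 .261 -30 4
```

```text
t 3.05 pos [ 0.6542 -0.11    0.2435] yaw 158.77 tilt [ 0.003  0.001 -1.   ] F [-0.4  2.7  5.7] w 0.0149 q7 1.03
"angular": [[0.002, 0.003, -0.001], [0.002, 0.003, -0.001], [0.002, 0.003, -0.001], [0.002, 0.003, -0.001]]
"offset": [[0.8, -1.2, -2.5], [0.7, -1.2, -7.5], [0.7, -1.2, -12.5], [0.7, -1.2, -17.5]]
```

Request:
servo_tool(
  angular=[
    [0,0,0],
    [0,0,0],
    [0,0,0],
    [0,0,0],
    [0,0,0],
    [0,0,0],
  ],
  offset=[
    [0,0,-5],
    [0,0,-10],
    [0,0,-15],
    [0,0,-20],
    [0,0,-20],
    [0,0,-20],
  ],
  grip=[5,5,5,5,5,5],
)

```text
time_s: 3.65
tool_pos: [0.654, -0.1103, 0.2624]
ee_rot: [0.184, 0.983, 0.001, 0.002]
contact_force: [4.2, 1.4, -9.4]
grip_width: 0.015
```

```bash
python3 turn.py .262 -30 .262 -90 15; python3 - <<'E'
from h import *
im,d=grab('side','s2'); c=im[120:240,240:400]; cv2.imwrite('pics/c4.png',cv2.resize(c,(800,600),interpolation=cv2.INTER_CUBIC)[:,:,::-1])
E
```

```text
t 3.65 pos [ 0.654  -0.1103  0.2624] yaw 158.74 tilt [ 0.003  0.002 -1.   ] F [ 4.2  1.4 -9.4] w 0.015 q7 1.04
"angular": [[0.003, 0.003, 0.068], [0.003, 0.003, 0.138], [0.003, 0.002, 0.208], [0.003, 0.002, 0.278], [0.003, 0.002, 0.347], [0.003, 0.002, 0.417], [0.003, 0.002, 0.487], [0.003, 0.002, 0.557], [0.003, 0.002, 0.627], [0.004, 0.002, 0.696], [0.004, 0.002, 0.766], [0.004, 0.001, 0.836], [0.004, 0.001, 0.906], [0.004, 0.001, 0.976], [0.004, 0.001, 1.046]]
"offset": [[0.9, -9.3, 0.3], [1.8, -17.6, 0.3], [3.2, -25.8, 0.3], [5.2, -34.0, 0.2], [7.8, -41.9, 0.2], [10.9, -49.7, 0.2], [14.6, -57.3, 0.2], [18.8, -64.5, 0.1], [23.5, -71.5, 0.1], [28.6, -78.1, 0.1], [34.2, -84.3, 0.0], [40.2, -90.1, 0.0], [46.6, -95.5, -0.0], [53.4, -100.5, -0.1], [60.5, -104.9, -0.1]]
```

View pics/c4.png

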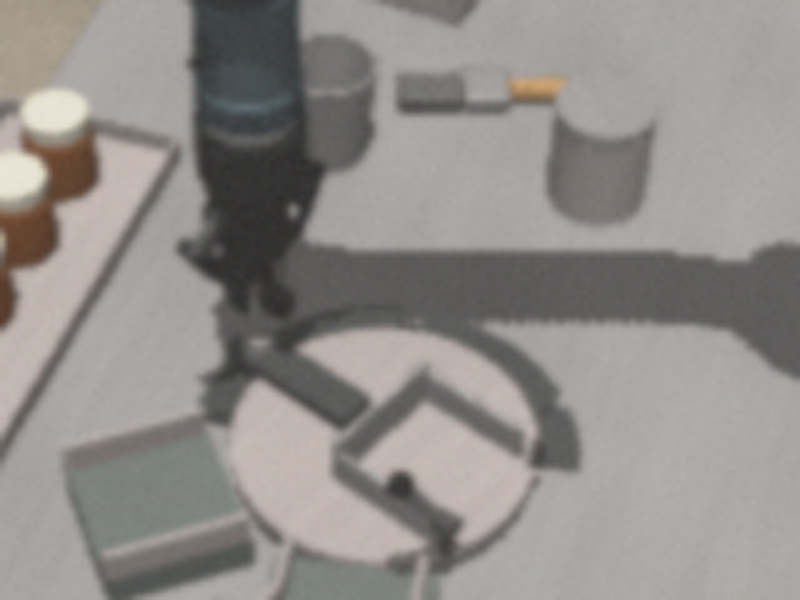

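Request:
servo_tool(
  angular=[
    [0.003,0.003,0.068],
    [0.003,0.003,0.138],
    [0.003,0.002,0.208],
    [0.003,0.002,0.278],
    [0.003,0.002,0.347],
    [0.003,0.002,0.417],
    [0.003,0.002,0.487],
    [0.003,0.002,0.557],
    [0.003,0.002,0.627],
    [0.004,0.002,0.696],
    [0.004,0.002,0.766],
    [0.004,0.001,0.836],
  ],
  offset=[
    [0.9,-9.3,0.3],
    [1.8,-17.6,0.3],
    [3.2,-25.8,0.3],
    [5.2,-34.0,0.2],
    [7.8,-41.9,0.2],
    [10.9,-49.7,0.2],
    [14.6,-57.3,0.2],
    [18.8,-64.5,0.1],
    [23.5,-71.5,0.1],
    [28.6,-78.1,0.1],
    [34.2,-84.3,0.0],
    [40.2,-90.1,0.0],
  ],
  grip=[5,5,5,5,5,5,5,5,5,5,5,5],
)

```text
time_s: 4.9
tool_pos: [0.5838, -0.1788, 0.2611]
ee_rot: [0.569, 0.822, 0.001, -0.0]
contact_force: [5.0, 2.7, -9.2]
grip_width: 0.0153
```

```bash
python3 turn.py .262 -78 .262 -90 3
```

```text
t 4.9 pos [ 0.5838 -0.1788  0.2611] yaw 110.61 tilt [ 0.001  0.002 -1.   ] F [ 5.   2.7 -9.2] w 0.0153 q7 0.42
"angular": [[0.001, -0.002, 0.066], [0.001, -0.002, 0.136], [0.001, -0.002, 0.206]]
"offset": [[-0.6, -8.6, -0.9], [0.3, -17.0, -0.9], [1.7, -25.2, -0.9]]
```

Request:
servo_tool(
  angular=[
    [0.001,-0.002,0.066],
    [0.001,-0.002,0.136],
    [0.001,-0.002,0.206],
    [0.001,-0.002,0.206],
    [0.001,-0.002,0.206],
    [0.001,-0.002,0.206],
  ],
  offset=[
    [0,-8.6,-0.9],
    [0.3,-17.0,-0.9],
    [1.7,-25.2,-0.9],
    [1.7,-25.2,-0.9],
    [1.7,-25.2,-0.9],
    [1.7,-25.2,-0.9],
  ],
  grip=[5,5,5,5,5,5],
)

```text
time_s: 5.5
tool_pos: [0.5599, -0.1848, 0.2613]
ee_rot: [0.65, 0.76, 0.001, -0.0]
contact_force: [3.4, 3.6, -8.4]
grip_width: 0.0151
```

```bash
python3 turn.py .262 -90 .242 -90 4; python3 - <<'E'
from h import *
im,d=grab('top','t3'); c=im[140:270,210:400]; cv2.imwrite('pics/c5.png',cv2.resize(c,(760,520),interpolation=cv2.INTER_CUBIC)[:,:,::-1])
E
```

```text
t 5.5 pos [ 0.5599 -0.1848  0.2613] yaw 98.87 tilt [ 0.001  0.002 -1.   ] F [ 3.4  3.6 -8.4] w 0.0151 q7 0.26
"angular": [[0.001, -0.002, 0.001], [0.001, -0.002, 0.001], [0.001, -0.002, 0.001], [0.001, -0.002, 0.001]]
"offset": [[-1.3, -0.5, 4.3], [-1.3, -0.5, 9.3], [-1.3, -0.5, 14.3], [-1.3, -0.5, 19.3]]
```

View pics/c5.png

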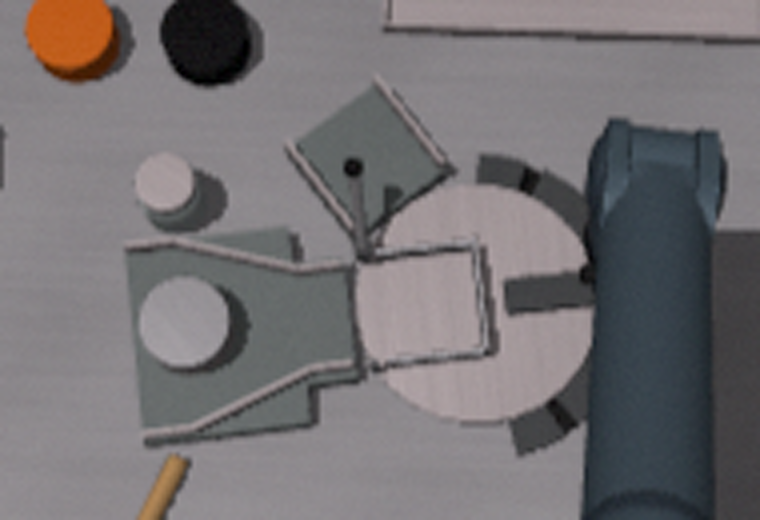

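Request:
servo_tool(
  angular=[
    [0,0,0],
    [0,0,0],
    [0,0,0],
    [0,0,0],
    [0,0,0],
    [0,0,0],
    [0,0,0],
    [0,0,0],
    [0,0,0],
  ],
  offset=[
    [-1,-0.5,5],
    [-1,-0.5,10],
    [-1,-0.5,15],
    [-1,-0.5,18],
    [-1,-0.5,18],
    [-1,-0.5,18],
    [-1,-0.5,18],
    [-1,-0.5,18],
    [-1,-0.5,18],
  ],
  grip=[5,5,5,5,5,50,50,50,50],
)

```text
time_s: 6.45
tool_pos: [0.5592, -0.1867, 0.2435]
ee_rot: [0.65, 0.76, 0.0, -0.0]
contact_force: [-0.1, -0.3, -0.8]
grip_width: 0.0501
```

```bash
python3 turn.py .30 -90 .30 -90 1; python3 - <<'E'
from plan import *
c,s=np.cos(S[2]),np.sin(S[2]); print(c,s,S)
E
```

```text
t 6.45 pos [ 0.5592 -0.1867  0.2435] yaw 98.85 tilt [-0.     0.001 -1.   ] F [-0.1 -0.3 -0.8] w 0.0501 q7 0.25
"angular": [[0.0, -0.001, 0.0]]
"offset": [[0.5, 0.5, -56.5]]
0.9881326752922658 0.15360278649734757 [ 0.54118807 -0.06755323  0.1542133 ]
```

```bash
cat >> plan.py <<'E'
def st(x,y,z,yaw=90): 
    c,s=np.cos(S[2]),np.sin(S[2]); return (S[0]+c*x-s*y,S[1]+s*x+c*y,z,yaw+YS)
E
python3 - <<'E'
from plan import *
rows([st(0,-.12,.33),st(0,-.12,.37),st(.002,.1,.37),st(.004,.335,.37),st(.004,.335,.30)])
E
```

```text
t 6.45 pos [ 0.5592 -0.1867  0.2435] yaw 98.85 tilt [-0.     0.001 -1.   ] F [-0.1 -0.3 -0.8] w 0.0501 q7 0.25
"angular": [[0.0, -0.001, 0.0], [0.0, -0.001, 0.0], [0.0, -0.001, 0.0], [0.0, -0.001, 0.0], [0.0, -0.001, 0.0]]
"offset": [[0.6, 0.5, -86.5], [0.6, 0.5, -126.5], [220.6, 2.6, -126.2], [455.6, 4.6, -125.9], [455.5, 4.6, -55.9]]
```

Request:
servo_tool(
  angular=[
    [0,0,0],
    [0,0,0],
    [0,0,0],
    [0,0,0],
    [0,0,0],
    [0,0,0],
    [0,0,0],
    [0,0,0],
    [0,0,0],
    [0,0,0],
    [0,0,0],
    [0,0,0],
  ],
  offset=[
    [0,0,-40],
    [0,0,-86],
    [0,0,-126],
    [50,1,-126],
    [100,2,-126],
    [150,3,-126],
    [200,3,-126],
    [250,3,-126],
    [300,4,-126],
    [350,4,-126],
    [400,4,-126],
    [455,5,-126],
  ],
  grip=[50,50,50,50,50,40,40,40,40,40,40,40],
)

```text
time_s: 7.65
tool_pos: [0.4943, 0.2598, 0.3704]
ee_rot: [0.651, 0.759, 0.0, 0.0]
contact_force: [0.3, 0.1, 0.7]
grip_width: 0.04
```

```bash
python3 - <<'E'
from plan import *
rows([st(.004,.335,.30),st(.004,.335,.215)])
im,d=grab('top','t4'); c=im[140:270,210:400]; cv2.imwrite('pics/c6.png',cv2.resize(c,(760,520),interpolation=cv2.INTER_CUBIC)[:,:,::-1])
im,d=grab('side','s4'); c=im[140:330,220:420]; cv2.imwrite('pics/c7.png',cv2.resize(c,(630,600),interpolation=cv2.INTER_CUBIC)[:,:,::-1])
E
```

```text
t 7.65 pos [0.4943 0.2598 0.3704] yaw 98.83 tilt [ 0.001  0.    -1.   ] F [0.3 0.1 0.7] w 0.04 q7 -0.56
"angular": [[0.001, 0.0, -0.0], [0.001, 0.0, -0.0]]
"offset": [[4.3, 0.0, 70.4], [4.3, -0.0, 155.4]]
```

View pics/c6.png

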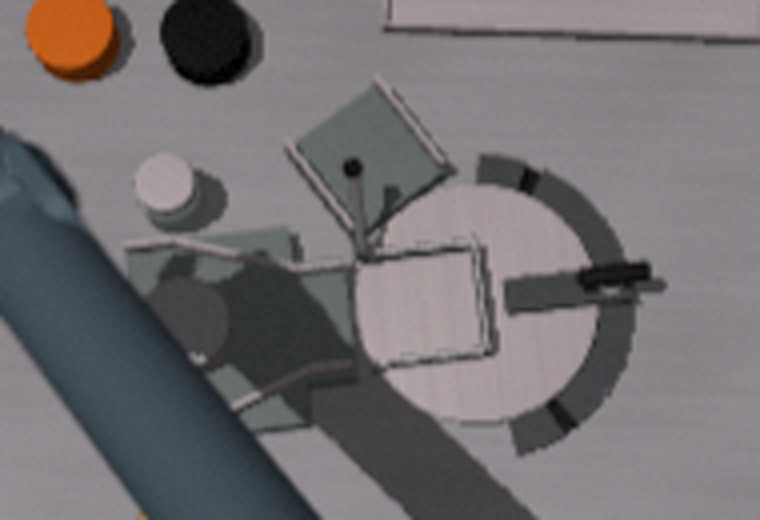

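View pics/c7.png

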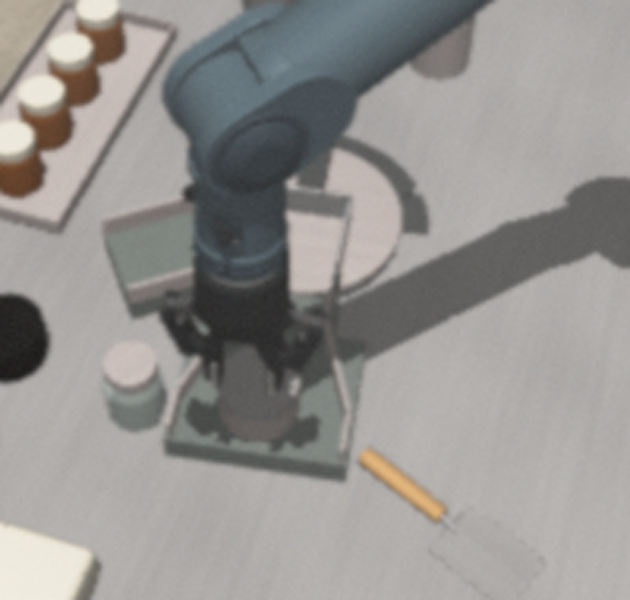

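```bash
cat > hz.py <<'E'
from plan import *
import sys
def handle(f,ang):
    z=np.load(f'pics/{f}.npz'); W=cloud('top',z['d']); x,y=pol(.12,ang)
    m=(np.hypot(W[...,0]-x,W[...,1]-y)<.045)&(W[...,2]>.075)&(W[...,2]<.16); p=W[m]
    c=p[:,:2].mean(0); ang=np.degrees(np.arctan2(c[1]-S[1],c[0]-S[0])-S[2])
    print(f,'n',m.sum(),'median z',np.median(p[:,2]).round(4),'c',c.round(4),'r',np.hypot(*(c-S[:2])).round(4),'ang',ang.round(2))
if __name__=='__main__':
    handle('top0',-30); handle(sys.argv[1],float(sys.argv[2]))
E
python3 hz.py t4 -90
```

```text
top0 n 85 median z 0.0956 c [ 0.6525 -0.1108] r 0.1194 ang -30.09
t4 n 92 median z 0.094 c [ 0.5584 -0.1871] r 0.1208 ang -90.66
```

Request:
servo_tool(
  angular=[
    [0,0,0],
    [0,0,0],
    [0,0,0],
    [0,0,0],
    [0,0,0],
    [0,0,0],
  ],
  offset=[
    [4.3,0,40],
    [4.3,0,80],
    [4.3,0,115],
    [4.3,0,140],
    [4.3,0,155],
    [4.3,0,155],
  ],
  grip=[40,40,40,40,40,40],
)

```text
time_s: 8.35
tool_pos: [0.4895, 0.2719, 0.2143]
ee_rot: [0.645, 0.764, 0.001, -0.003]
contact_force: [-0.7, -0.6, -0.0]
grip_width: 0.04
```

```bash
cat > push.py <<'E'
from plan import *
import sys
y0,y1,n,x0,x1=map(float,sys.argv[1:6]); n=int(n)
rows([st(x0+(x1-x0)*i/n,y0+(y1-y0)*i/n,.215) for i in range(1,n+1)])
E
python3 push.py .335 .215 12 .004 .000
```

```text
t 8.35 pos [0.4895 0.2719 0.2143] yaw 99.67 tilt [-0.004  0.005 -1.   ] F [-0.7 -0.6 -0. ] w 0.04 q7 -0.69
"angular": [[-0.003, -0.006, 0.015], [-0.003, -0.006, 0.015], [-0.003, -0.006, 0.015], [-0.003, -0.006, 0.015], [-0.003, -0.006, 0.015], [-0.003, -0.006, 0.015], [-0.003, -0.006, 0.015], [-0.003, -0.006, 0.015], [-0.003, -0.006, 0.015], [-0.003, -0.006, 0.015], [-0.003, -0.006, 0.015], [-0.003, -0.006, 0.015]]
"offset": [[-18.4, 2.3, -0.8], [-28.4, 1.8, -0.8], [-38.4, 1.3, -0.9], [-48.4, 0.8, -0.9], [-58.4, 0.4, -1.0], [-68.4, -0.1, -1.1], [-78.4, -0.6, -1.1], [-88.4, -1.1, -1.2], [-98.4, -1.6, -1.2], [-108.3, -2.0, -1.3], [-118.3, -2.5, -1.4], [-128.3, -3.0, -1.4]]
```

Request:
servo_tool(
  angular=[
    [-0.003,-0.006,0.015],
    [-0.003,-0.006,0.015],
    [-0.003,-0.006,0.015],
    [-0.003,-0.006,0.015],
    [-0.003,-0.006,0.015],
    [-0.003,-0.006,0.015],
    [-0.003,-0.006,0.015],
    [-0.003,-0.006,0.015],
    [-0.003,-0.006,0.015],
    [-0.003,-0.006,0.015],
    [-0.003,-0.006,0.015],
  ],
  offset=[
    [-8,2.5,-1],
    [-18,2.3,-1],
    [-28,1.8,-1],
    [-38,1.3,-1],
    [-48,0.8,-1],
    [-58,0.4,-1],
    [-68,0,-1],
    [-78,-0.6,-1],
    [-88,-1,-1],
    [-98,-1.6,-1],
    [-108,-2,-1.3],
  ],
  grip=[40,40,40,40,40,40,40,40,40,40,40],
)

```text
time_s: 9.45
tool_pos: [0.506, 0.1664, 0.2161]
ee_rot: [0.65, 0.76, 0.002, -0.0]
contact_force: [-0.0, 5.3, 3.1]
grip_width: 0.0397
```

```bash
python3 push.py .235 .115 12 .001 .000;  python3 - <<'E'
from plan import *
im,d=grab('side','s5'); c=im[140:330,220:420]; cv2.imwrite('pics/c8.png',cv2.resize(c,(630,600),interpolation=cv2.INTER_CUBIC)[:,:,::-1])
E
```

```text
t 9.45 pos [0.506  0.1664 0.2161] yaw 98.91 tilt [ 0.002  0.003 -1.   ] F [-0.   5.3  3.1] w 0.0397 q7 -0.51
"angular": [[0.002, -0.003, 0.001], [0.002, -0.003, 0.001], [0.002, -0.003, 0.001], [0.002, -0.003, 0.001], [0.002, -0.003, 0.001], [0.002, -0.003, 0.001], [0.002, -0.003, 0.001], [0.002, -0.003, 0.001], [0.002, -0.003, 0.001], [0.002, -0.003, 0.001], [0.002, -0.003, 0.001], [0.002, -0.003, 0.001]]
"offset": [[-11.6, -0.3, 1.1], [-21.6, -0.4, 1.1], [-31.6, -0.5, 1.0], [-41.6, -0.6, 1.0], [-51.6, -0.7, 1.0], [-61.6, -0.8, 1.0], [-71.6, -0.9, 0.9], [-81.6, -1.0, 0.9], [-91.6, -1.1, 0.9], [-101.6, -1.2, 0.9], [-111.6, -1.3, 0.8], [-121.6, -1.4, 0.8]]
```

View pics/c8.png

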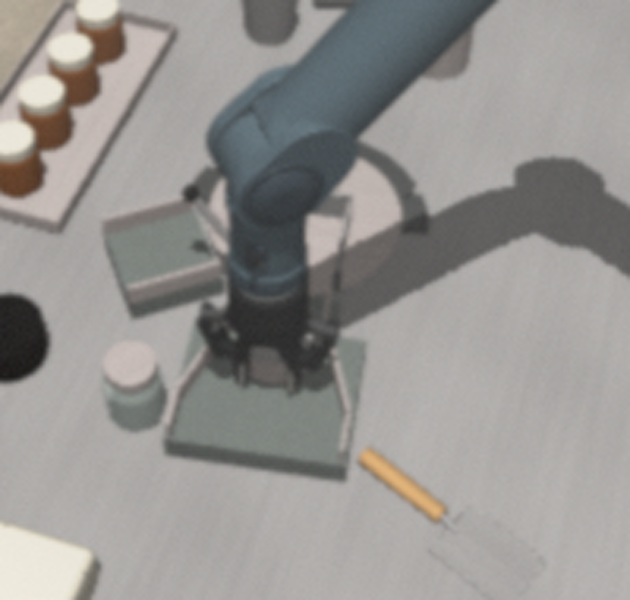

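Request:
servo_tool(
  angular=[
    [0.002,-0.003,0.001],
    [0.002,-0.003,0.001],
    [0.002,-0.003,0.001],
    [0.002,-0.003,0.001],
    [0.002,-0.003,0.001],
    [0.002,-0.003,0.001],
    [0.002,-0.003,0.001],
    [0.002,-0.003,0.001],
  ],
  offset=[
    [-10,-0.3,0],
    [-20,-0.4,0],
    [-30,-0.5,0],
    [-40,-0.6,0],
    [-50,-0.7,0],
    [-60,-0.8,0],
    [-70,-0.9,0],
    [-80,-1.0,0],
  ],
  grip=[40,40,40,40,40,40,40,40],
)

```text
time_s: 10.3
tool_pos: [0.5178, 0.0843, 0.216]
ee_rot: [0.651, 0.759, -0.001, 0.001]
contact_force: [0.2, 4.3, 3.0]
grip_width: 0.0402
```

```bash
python3 push.py .155 .086 7 .000 .000;  python3 - <<'E'
from plan import *
im,d=grab('side','s6'); c=im[140:330,220:420]; cv2.imwrite('pics/c9.png',cv2.resize(c,(630,600),interpolation=cv2.INTER_CUBIC)[:,:,::-1])
E
```

```text
t 10.3 pos [0.5178 0.0843 0.216 ] yaw 98.71 tilt [-0.    -0.002 -1.   ] F [0.2 4.3 3. ] w 0.0402 q7 -0.35
"angular": [[-0.0, 0.002, -0.002], [-0.0, 0.002, -0.002], [-0.0, 0.002, -0.002], [-0.0, 0.002, -0.002], [-0.0, 0.002, -0.002], [-0.0, 0.002, -0.002], [-0.0, 0.002, -0.002]]
"offset": [[-8.5, -0.2, 1.0], [-18.3, -0.2, 1.0], [-28.2, -0.1, 1.1], [-38.0, -0.1, 1.1], [-47.9, -0.1, 1.1], [-57.7, -0.1, 1.1], [-67.6, -0.1, 1.2]]
```

View pics/c9.png

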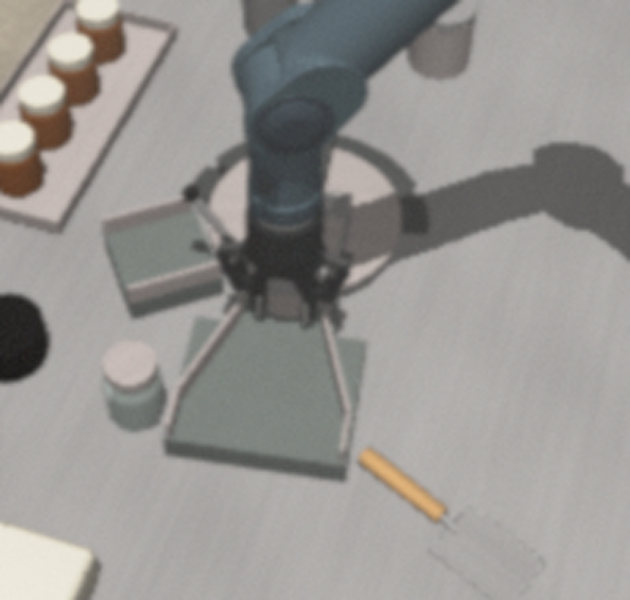

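```bash
python3 - <<'E'
from plan import *
c,s=np.cos(S[2]),np.sin(S[2])
W=cloud('side',np.load('pics/s6.npz')['d'])
x=c*(W[...,0]-S[0])+s*(W[...,1]-S[1]); y=-s*(W[...,0]-S[0])+c*(W[...,1]-S[1]); z=W[...,2]
for z0 in np.arange(.06,.17,.01):
    m=(z>z0)&(z<=z0+.01)&(abs(y-.154)<.045)&(abs(x)<.12)
    b=(z>z0)&(z<=z0+.01)&(abs(y-.097)<.014)&(x>.035)&(x<.13)
    print(z0.round(3),m.sum(),np.round([x[m].min(),x[m].max()],3) if m.any() else '', 'bar',b.sum(),np.round([x[b].min(),x[b].max()],3) if b.any() else '')
E
```

```text
0.06 49 [-0.059  0.061] bar 4 [0.046 0.05 ]
0.07 40 [-0.04   0.036] bar 1 [0.053 0.053]
0.08 52 [-0.04   0.036] bar 0 
0.09 61 [-0.053  0.051] bar 5 [0.067 0.073]
0.1 46 [-0.056  0.053] bar 9 [0.073 0.083]
0.11 49 [-0.059  0.057] bar 8 [0.077 0.089]
0.12 51 [-0.062  0.062] bar 6 [0.083 0.092]
0.13 63 [-0.064  0.061] bar 11 [0.084 0.102]
0.14 124 [-0.068  0.065] bar 7 [0.092 0.107]
0.15 42 [-0.053  0.047] bar 15 [0.098 0.111]
0.16 8 [-0.039  0.037] bar 8 [0.101 0.11 ]
0.17 29 [-0.038  0.027] bar 0
```

Request:
servo_tool(
  angular=[
    [0,0.002,-0.002],
    [0,0.002,-0.002],
    [0,0.002,-0.002],
    [0,0.002,-0.002],
    [0,0.002,-0.002],
    [0,0.002,-0.002],
    [0,0.002,-0.002],
    [0,0.002,-0.002],
  ],
  offset=[
    [-8.5,-0.2,0.5],
    [-18,-0.2,0.5],
    [-28,-0.1,0.5],
    [-38,-0.1,0.5],
    [-48,-0.1,0.5],
    [-58,-0.1,0.5],
    [-64,-0.1,0.5],
    [-67,-0.1,0.5],
  ],
  grip=[40,40,40,40,40,40,40,40],
)

```text
time_s: 11.15
tool_pos: [0.5271, 0.0177, 0.215]
ee_rot: [0.652, 0.759, -0.0, -0.002]
contact_force: [-2.0, 10.6, -0.7]
grip_width: 0.04
```

```bash
python3 - <<'E'
from plan import *
rows([st(0,.125,.215),st(0,.125,.37)])
im,d=grab('side','s7'); c=im[140:330,220:420]; cv2.imwrite('pics/c10.png',cv2.resize(c,(630,600),interpolation=cv2.INTER_CUBIC)[:,:,::-1])
E
```

```text
t 11.15 pos [0.5271 0.0177 0.215 ] yaw 98.67 tilt [-0.003  0.002 -1.   ] F [-2.  10.6 -0.7] w 0.04 q7 -0.21
"angular": [[-0.003, -0.003, -0.003], [-0.003, -0.003, -0.003]]
"offset": [[38.6, 0.8, 0.1], [39.0, 0.3, -154.9]]
```

View pics/c10.png

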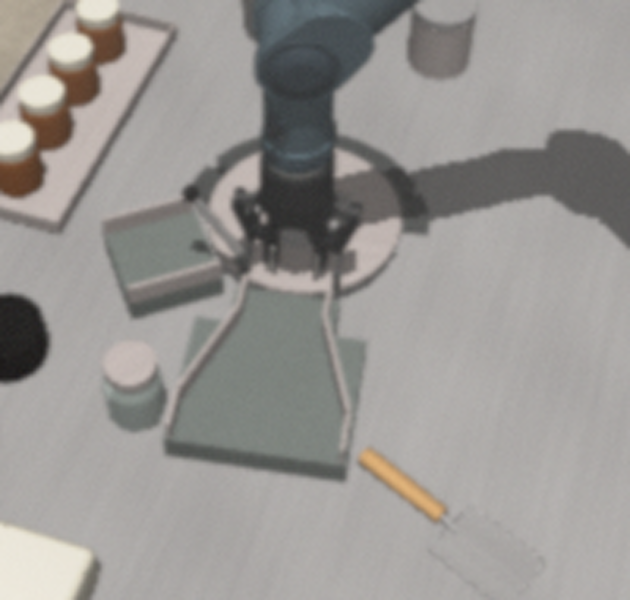

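Request:
servo_tool(
  angular=[
    [0,0,0],
    [0,0,0],
    [0,0,0],
    [0,0,0],
    [0,0,0],
    [0,0,0],
    [0,0,0],
  ],
  offset=[
    [13,0,0],
    [28,0.5,0],
    [40,0.7,0],
    [40,0.7,-35],
    [40,0.5,-75],
    [40,0.4,-115],
    [40,0.3,-155],
  ],
  grip=[40,40,40,40,40,40,40],
)

```text
time_s: 11.9
tool_pos: [0.5215, 0.057, 0.3717]
ee_rot: [0.651, 0.759, -0.001, -0.001]
contact_force: [0.4, 0.5, 0.3]
grip_width: 0.0397
```

```bash
python3 - <<'E'
from plan import *
rows([st(.145,.097,.37),st(.145,.097,.305)])
im,d=grab('side','s8'); c=im[140:330,220:420]; cv2.imwrite('pics/c11.png',cv2.resize(c,(630,600),interpolation=cv2.INTER_CUBIC)[:,:,::-1])
E
```

```text
t 11.9 pos [0.5215 0.057  0.3717] yaw 98.73 tilt [-0.003  0.001 -1.   ] F [0.4 0.5 0.3] w 0.0397 q7 -0.15
"angular": [[-0.003, -0.001, -0.002], [-0.003, -0.001, -0.002]]
"offset": [[-28.9, 145.4, 1.2], [-29.0, 145.6, 66.2]]
```

View pics/c11.png

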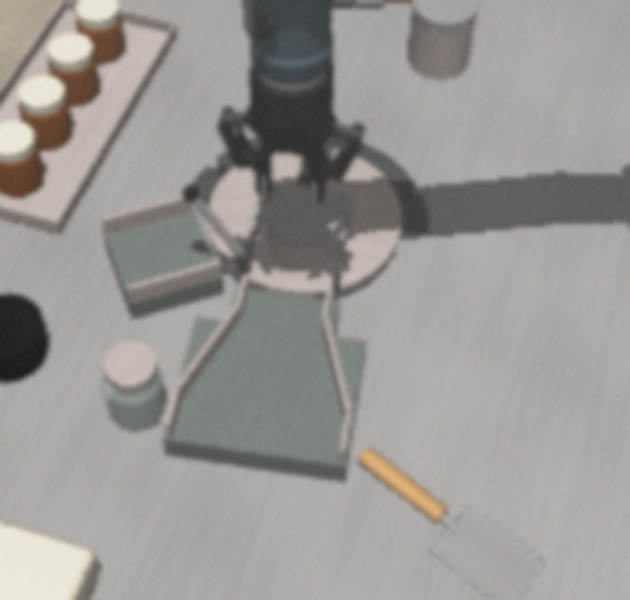

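Request:
servo_tool(
  angular=[
    [0,0,0],
    [0,0,0],
    [0,0,0],
    [0,0,0],
    [0,0,0],
  ],
  offset=[
    [-10,45,1],
    [-20,90,1],
    [-29,135,1],
    [-29,146,1],
    [-29,146,1],
  ],
  grip=[0,0,0,0,0],
)

```text
time_s: 12.45
tool_pos: [0.6741, 0.0514, 0.3786]
ee_rot: [0.652, 0.759, 0.004, 0.003]
contact_force: [-0.5, 0.4, 0.7]
grip_width: -0.0002
```

```bash
python3 - <<'E'
from plan import *
rows([st(.145,.097,.37),st(.145,.097,.305),st(.045,.097,.305)])
im,d=grab('side','s9'); c=im[140:330,220:420]; cv2.imwrite('pics/c12.png',cv2.resize(c,(630,600),interpolation=cv2.INTER_CUBIC)[:,:,::-1])
im,d=grab('top','t9'); c=im[140:270,210:400]; cv2.imwrite('pics/c13.png',cv2.resize(c,(760,520),interpolation=cv2.INTER_CUBIC)[:,:,::-1])
from tin import fittin
c,s=np.cos(S[2]),np.sin(S[2])
for n,x,f in fittin('t9','s9',st(0,.042,0)[:2],z=.08):
    d=x-S[:2]; print(n,f,c*d[0]+s*d[1],-s*d[0]+c*d[1])
E
```

```text
t 12.45 pos [0.6741 0.0514 0.3786] yaw 98.68 tilt [ 0.009  0.002 -1.   ] F [-0.5  0.4  0.7] w -0.0002 q7 -0.17
"angular": [[0.009, -0.0, -0.003], [0.009, -0.0, -0.003], [0.009, -0.0, -0.003]]
"offset": [[-0.1, -4.7, 8.5], [-0.2, -5.3, 73.5], [-0.4, -105.3, 72.6]]
['top'] 0.8149490356445312 0.35476082321748026 -0.006420242340921985
['side'] 0.251322865486145 -0.0037401956135982425 0.04033332867703446
['top', 'side'] 3.2806949615478516 -0.07101123196547662 0.07559988773811174
```

View pics/c12.png

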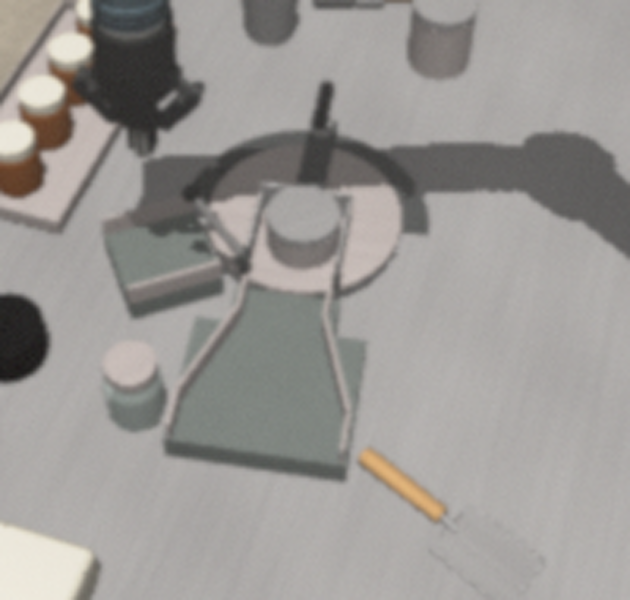

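View pics/c13.png

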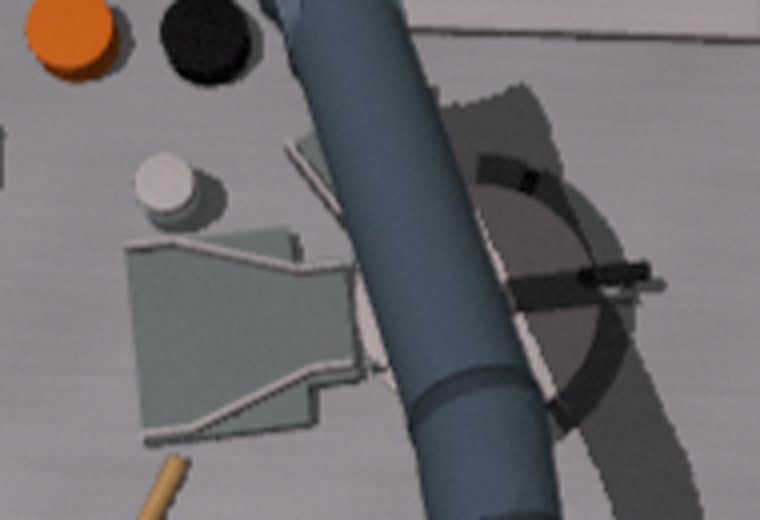

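Request:
servo_tool(
  angular=[
    [0.009,0,-0.003],
    [0.009,0,-0.003],
    [0.009,0,-0.003],
    [0.009,0,-0.003],
    [0.009,0,-0.003],
    [0.009,0,-0.003],
    [0.009,0,-0.003],
    [0.009,0,-0.003],
    [0.009,0,-0.003],
    [0.009,0,-0.003],
    [0.009,0,-0.003],
    [0.009,0,-0.003],
  ],
  offset=[
    [0,-2,35],
    [0,-4,65],
    [0,-5,73],
    [0,-15,73],
    [0,-27,73],
    [0,-39,73],
    [0,-51,73],
    [0,-63,73],
    [0,-75,73],
    [0,-85,73],
    [0,-93,73],
    [0,-97,73],
  ],
  grip=[0,0,0,0,0,0,0,0,0,0,0,0],
)

```text
time_s: 13.75
tool_pos: [0.5758, 0.0373, 0.3055]
ee_rot: [0.65, 0.76, -0.001, -0.0]
contact_force: [-0.1, 0.5, 0.1]
grip_width: 0.0004
```

```bash
python3 - <<'E'
from plan import *
rows([st(.055,.097,.37),st(0,.01,.40)])
im,d=grab('side','s10'); c=im[140:330,220:420]; cv2.imwrite('pics/c14.png',cv2.resize(c,(630,600),interpolation=cv2.INTER_CUBIC)[:,:,::-1])
E
```

```text
t 13.75 pos [0.5758 0.0373 0.3055] yaw 98.96 tilt [-0.001 -0.001 -1.   ] F [-0.1  0.5  0.1] w 0.0004 q7 -0.18
"angular": [[-0.001, 0.001, 0.002], [-0.001, 0.001, 0.002]]
"offset": [[-1.4, 4.6, -64.5], [-88.3, -50.6, -94.3]]
```

View pics/c14.png

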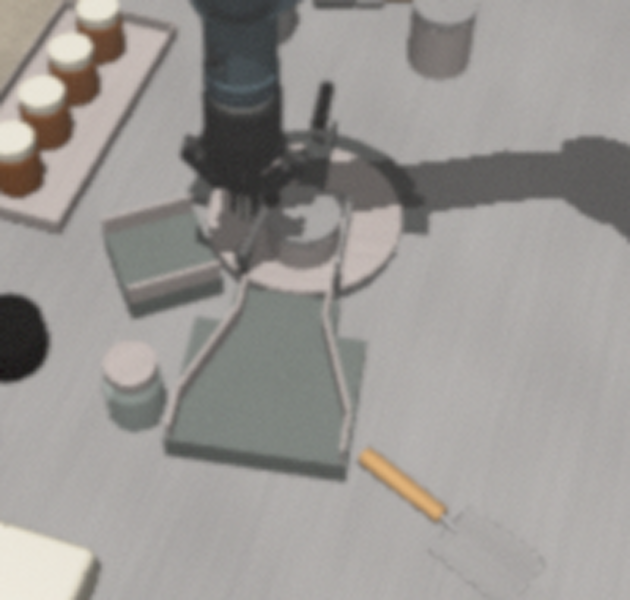

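Request:
servo_tool(
  angular=[
    [0,0,0],
    [0,0,0],
    [0,0,0],
    [0,0,0],
    [0,0,0],
  ],
  offset=[
    [0,-10,0],
    [0,-15,0],
    [0,-15,0],
    [0,-15,0],
    [0,-15,0],
  ],
  grip=[0,0,0,0,0],
)

```text
time_s: 14.3
tool_pos: [0.5611, 0.035, 0.3055]
ee_rot: [0.65, 0.76, -0.001, -0.0]
contact_force: [-0.4, -0.6, -0.2]
grip_width: 0.0005
```

```bash
python3 - <<'E'
from plan import *
rows([st(.035,.097,.37),st(0,-.12,.37),st(0,-.12,.30)])
im,d=grab('side','s11'); c=im[140:330,220:420]; cv2.imwrite('pics/c15.png',cv2.resize(c,(630,600),interpolation=cv2.INTER_CUBIC)[:,:,::-1])
E
```

```text
t 14.3 pos [0.5611 0.035  0.3055] yaw 98.96 tilt [-0.002 -0.001 -1.   ] F [-0.4 -0.6 -0.2] w 0.0005 q7 -0.17
"angular": [[-0.002, 0.0, 0.002], [-0.002, 0.0, 0.002], [-0.002, 0.0, 0.002]]
"offset": [[-1.3, -0.5, -64.5], [-218.2, -36.0, -64.4], [-218.2, -35.9, 5.6]]
```

View pics/c15.png

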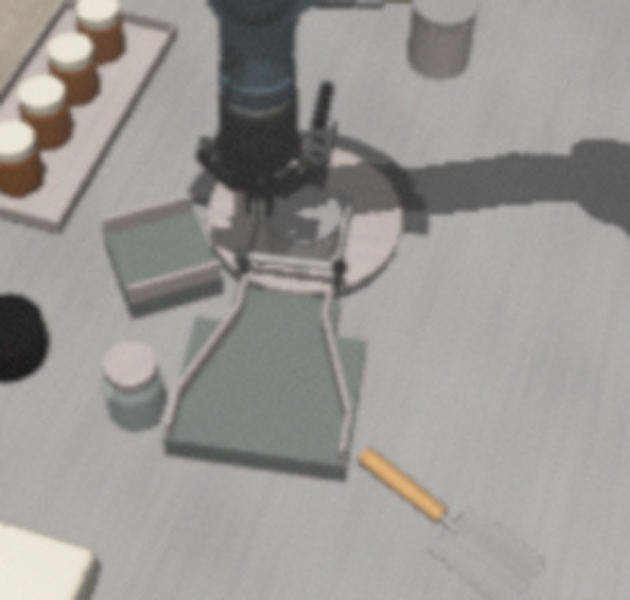

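Request:
servo_tool(
  angular=[
    [0,0,0],
    [0,0,0],
    [0,0,0],
    [0,0,0],
    [0,0,0],
    [0,0,0],
    [0,0,0],
    [0,0,0],
    [0,0,0],
    [0,0,0],
  ],
  offset=[
    [0,0,-35],
    [0,0,-64],
    [-45,-7,-64],
    [-90,-14,-64],
    [-135,-21,-64],
    [-180,-28,-64],
    [-210,-35,-64],
    [-218,-36,-40],
    [-218,-36,0],
    [-218,-36,6],
  ],
  grip=[0,0,0,60,60,60,60,60,60,60],
)

```text
time_s: 15.35
tool_pos: [0.5571, -0.1863, 0.2948]
ee_rot: [0.65, 0.76, -0.003, -0.005]
contact_force: [-1.1, 0.5, -1.4]
grip_width: 0.0601
```

```bash
python3 turn.py .241 -90 .241 -90 1
```

```text
t 15.35 pos [ 0.5571 -0.1863  0.2948] yaw 98.88 tilt [-0.011  0.002 -1.   ] F [-1.1  0.5 -1.4] w 0.0601 q7 0.24
"angular": [[-0.01, -0.004, 0.001]]
"offset": [[-0.4, 3.1, 53.8]]
```

Request:
servo_tool(
  angular=[
    [-0.01,-0.004,0],
    [-0.01,-0.004,0],
    [-0.01,-0.004,0],
    [-0.01,-0.004,0],
    [-0.01,-0.004,0],
    [-0.01,-0.004,0],
    [-0.01,-0.004,0],
    [-0.01,-0.004,0],
    [-0.01,-0.004,0],
    [-0.01,-0.004,0],
    [-0.01,-0.004,0],
  ],
  offset=[
    [-0.4,3,10],
    [-0.4,3,35],
    [-0.4,3,53],
    [-0.4,3,53],
    [-0.4,3,53],
    [-0.4,3,53],
    [-0.4,3,53],
    [-0.4,3,53],
    [-0.4,3,53],
    [-0.4,3,53],
    [-0.4,3,53],
  ],
  grip=[60,60,60,60,5,5,5,5,5,5,5],
)

```text
time_s: 16.45
tool_pos: [0.5608, -0.1862, 0.2436]
ee_rot: [0.65, 0.76, 0.001, 0.002]
contact_force: [0.8, 0.4, 5.9]
grip_width: 0.0149
```

```bash
python3 turn.py .241 -90 .262 -90 4
```

```text
t 16.45 pos [ 0.5608 -0.1862  0.2436] yaw 98.86 tilt [ 0.004 -0.001 -1.   ] F [0.8 0.4 5.9] w 0.0149 q7 0.2
"angular": [[0.003, 0.001, 0.0], [0.003, 0.001, 0.0], [0.003, 0.001, 0.0], [0.003, 0.001, 0.0]]
"offset": [[0.2, -1.1, -2.6], [0.2, -1.1, -7.9], [0.2, -1.1, -13.1], [0.2, -1.1, -18.4]]
```

Request:
servo_tool(
  angular=[
    [0,0,0],
    [0,0,0],
    [0,0,0],
    [0,0,0],
    [0,0,0],
    [0,0,0],
  ],
  offset=[
    [0,0,-5],
    [0,0,-10],
    [0,0,-15],
    [0,0,-20],
    [0,0,-20],
    [0,0,-20],
  ],
  grip=[5,5,5,5,5,5],
)

```text
time_s: 17.05
tool_pos: [0.5604, -0.1863, 0.2631]
ee_rot: [0.65, 0.76, 0.001, 0.001]
contact_force: [3.9, -0.7, -8.7]
grip_width: 0.0148
```

```bash
python3 turn.py .262 -90 .262 -150 15
```

```text
t 17.05 pos [ 0.5604 -0.1863  0.2631] yaw 98.84 tilt [ 0.003 -0.001 -1.   ] F [ 3.9 -0.7 -8.7] w 0.0148 q7 0.21
"angular": [[0.003, 0.001, 0.07], [0.003, 0.001, 0.14], [0.003, 0.001, 0.21], [0.003, 0.001, 0.279], [0.003, 0.001, 0.349], [0.003, 0.001, 0.419], [0.003, 0.0, 0.489], [0.003, 0.0, 0.559], [0.003, 0.0, 0.628], [0.003, 0.0, 0.698], [0.003, -0.0, 0.768], [0.003, -0.0, 0.838], [0.003, -0.0, 0.908], [0.003, -0.0, 0.978], [0.003, -0.0, 1.047]]
"offset": [[0.6, -9.1, 1.1], [1.4, -17.4, 1.1], [2.9, -25.7, 1.1], [4.9, -33.8, 1.0], [7.5, -41.8, 1.0], [10.7, -49.5, 1.0], [14.3, -57.1, 1.0], [18.5, -64.3, 0.9], [23.2, -71.3, 0.9], [28.4, -77.9, 0.9], [34.0, -84.1, 0.9], [40.0, -89.9, 0.9], [46.4, -95.3, 0.8], [53.2, -100.2, 0.8], [60.3, -104.6, 0.8]]
```

Request:
servo_tool(
  angular=[
    [0.003,0.001,0.07],
    [0.003,0.001,0.14],
    [0.003,0.001,0.21],
    [0.003,0.001,0.279],
    [0.003,0.001,0.349],
    [0.003,0.001,0.419],
    [0.003,0,0.489],
    [0.003,0,0.559],
    [0.003,0,0.628],
    [0.003,0,0.698],
    [0.003,0,0.768],
    [0.003,0,0.838],
  ],
  offset=[
    [0.6,-9.1,0],
    [1.4,-17.4,0],
    [2.9,-25.7,0],
    [4.9,-33.8,0],
    [7.5,-41.8,0],
    [10.7,-49.5,0],
    [14.3,-57.1,0],
    [18.5,-64.3,0],
    [23.2,-71.3,0],
    [28.4,-77.9,0],
    [34.0,-84.1,0],
    [40.0,-89.9,0],
  ],
  grip=[5,5,5,5,5,5,5,5,5,5,5,5],
)

```text
time_s: 18.25
tool_pos: [0.4653, -0.1597, 0.2628]
ee_rot: [0.904, 0.428, 0.0, -0.0]
contact_force: [3.6, 1.2, -8.7]
grip_width: 0.015
```

```bash
python3 turn.py .262 -138 .262 -150 3
```

```text
t 18.25 pos [ 0.4653 -0.1597  0.2628] yaw 50.74 tilt [ 0.001  0.001 -1.   ] F [ 3.6  1.2 -8.7] w 0.015 q7 -0.54
"angular": [[0.0, -0.001, 0.068], [0.0, -0.001, 0.138], [0.0, -0.001, 0.208]]
"offset": [[-0.3, -7.8, 0.8], [0.5, -16.1, 0.8], [2.0, -24.3, 0.8]]
```

Request:
servo_tool(
  angular=[
    [0,0,0.068],
    [0,0,0.138],
    [0,0,0.208],
    [0,0,0.208],
    [0,0,0.208],
    [0,0,0.208],
  ],
  offset=[
    [0,-8,0],
    [0.5,-16.1,0],
    [2,-24.3,0],
    [2,-24.3,0],
    [2,-24.3,0],
    [2,-24.3,0],
  ],
  grip=[5,5,5,5,5,5],
)

```text
time_s: 18.85
tool_pos: [0.4481, -0.1424, 0.2628]
ee_rot: [0.943, 0.334, 0.001, -0.0]
contact_force: [3.6, 2.3, -9.0]
grip_width: 0.0149
```

```bash
python3 turn.py .262 -150 .243 -150 4
```

```text
t 18.85 pos [ 0.4481 -0.1424  0.2628] yaw 38.99 tilt [ 0.001  0.001 -1.   ] F [ 3.6  2.3 -9. ] w 0.0149 q7 -0.75
"angular": [[-0.0, -0.001, 0.003], [-0.0, -0.001, 0.003], [-0.0, -0.001, 0.003], [-0.0, -0.001, 0.003]]
"offset": [[-0.6, 0.1, 5.6], [-0.6, 0.1, 10.3], [-0.6, 0.1, 15.1], [-0.6, 0.1, 19.8]]
```

Request:
servo_tool(
  angular=[
    [0,0,0.003],
    [0,0,0.003],
    [0,0,0.003],
    [0,0,0.003],
    [0,0,0.003],
    [0,0,0.003],
    [0,0,0.003],
    [0,0,0.003],
    [0,0,0.003],
    [0,0,0.003],
    [0,0,0.003],
  ],
  offset=[
    [-0.6,0,5],
    [-0.6,0,10],
    [-0.6,0,15],
    [-0.6,0,19],
    [-0.6,0,19],
    [-0.6,0,19],
    [-0.6,0,19],
    [-0.6,0,19],
    [-0.6,0,19],
    [-0.6,0,-20],
    [-0.6,0,-70],
  ],
  grip=[5,5,5,5,5,60,60,60,60,60,60],
)

```text
time_s: 19.95
tool_pos: [0.4458, -0.1428, 0.3313]
ee_rot: [0.943, 0.332, -0.003, -0.003]
contact_force: [1.1, -1.2, -0.0]
grip_width: 0.0598
```

```bash
python3 - <<'E'
from plan import *
rows([(.36,-.36,.40,30+YS)])
E
```

```text
t 19.95 pos [ 0.4458 -0.1428  0.3313] yaw 38.79 tilt [-0.007  0.003 -1.   ] F [ 1.1 -1.2 -0. ] w 0.0598 q7 -0.71
"angular": [[-0.007, 0.003, -0.001]]
"offset": [[-203.1, 115.1, -68.9]]
```

Request:
servo_tool(
  angular=[
    [0,0,0],
    [0,0,0],
    [0,0,0],
    [0,0,0],
    [0,0,0],
    [0,0,0],
    [0,0,0],
    [0,0,0],
  ],
  offset=[
    [0,0,-40],
    [-40,20,-69],
    [-80,45,-69],
    [-120,68,-69],
    [-160,90,-69],
    [-200,115,-69],
    [-203,115,-69],
    [-203,115,-69],
  ],
  grip=[60,60,60,60,60,60,60,60],
)

```text
time_s: 20.75
tool_pos: [0.3585, -0.3615, 0.4001]
ee_rot: [0.944, 0.33, -0.003, -0.003]
contact_force: [0.9, 0.5, -0.4]
grip_width: 0.0599
```

```bash
python3 - <<'E'
from plan import *
im,d=grab('side','s12'); c=im[140:330,220:420]; cv2.imwrite('pics/c16.png',cv2.resize(c,(630,600),interpolation=cv2.INTER_CUBIC)[:,:,::-1])
im,d=grab('top','t12'); c=im[140:270,210:400]; cv2.imwrite('pics/c17.png',cv2.resize(c,(760,520),interpolation=cv2.INTER_CUBIC)[:,:,::-1])
E
python3 hz.py t12 -150; python3 - <<'E'
from plan import *
from tin import fittin
x0=pol(.04,30)
for n,x,f in fittin('t12','s12',x0,z=.08):
    d=x-S[:2]; print(n,f,np.hypot(*d),np.degrees(np.arctan2(d[1],d[0])-S[2]))
E
```

```text
top0 n 85 median z 0.0956 c [ 0.6525 -0.1108] r 0.1194 ang -30.09
t12 n 91 median z 0.0941 c [ 0.4476 -0.1434] r 0.1205 ang -149.81
['top'] 0.45087578892707825 0.04110889587018569 35.52029672563553
['side'] 0.2469441443681717 0.039924202782005015 36.16684780899145
['top', 'side'] 0.7138335704803467 0.04056586884991208 35.83507947001099
```

View pics/c16.png

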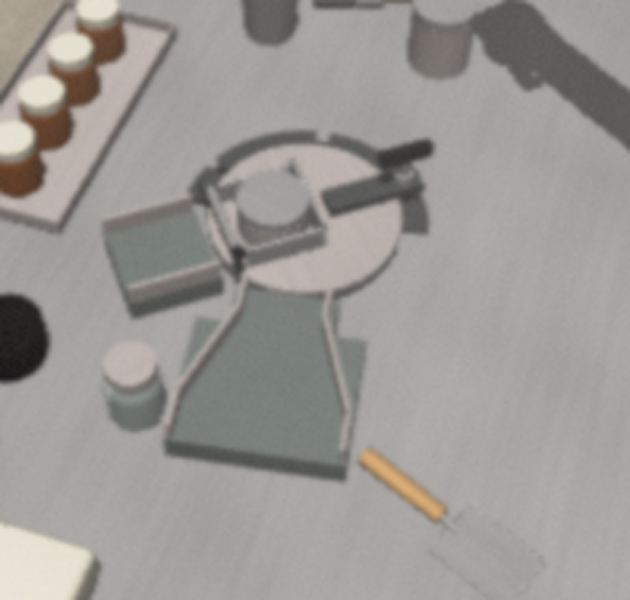

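View pics/c17.png

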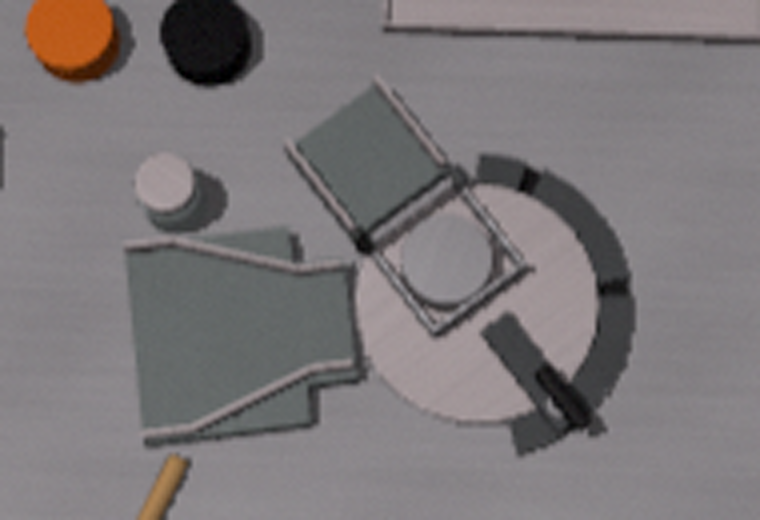

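View pics/t12.png

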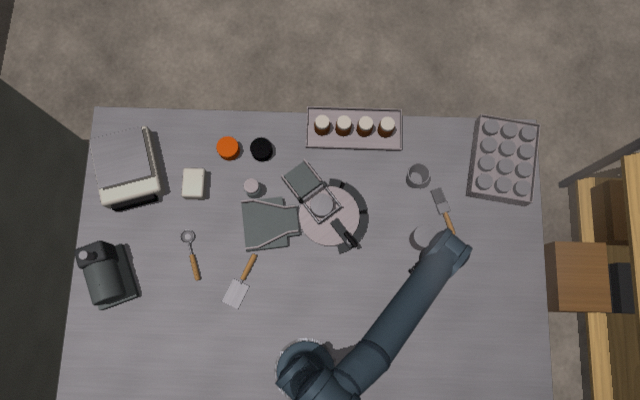

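```bash
python3 -c "
from station import sign_off
print(sign_off())"
```

```text
the job is handed in; nothing more can be done
None
```

The job is done and handed in after about 21 s of the 72 s allowed. I lifted the plunger and turned the table one hole. Then I pushed the tin along the apron into the bay with two fingers, tipped the bar shut, and turned the table one more hole.

What the last checks showed:
- **Pin and table:** the handle's top is 94 mm above the bench (96 mm at the start), so the pin is fully down. The table stands within 0.2° of the third hole.
- **Tin:** it stands upright in the bay, about 40 mm from the axis, measured separately in both cameras. It has shifted about 4 mm towards one side wall, which is within the bay's side clearance.
- **Bar:** both pictures show it lying down across the bay's mouth.
- **Bystanders:** they look unmoved in the pictures. I didn't measure their positions again, and the arm partly hid the tall tin in the last top view.
- **Gripper:** it is open and well clear of everything.

No check failed. One mid-job tin measurement from the top camera was useless because the arm blocked the view, so I relied on the side camera there. At the end of each move the force read 12 N or less.

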